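Set and lock the pressure dial of a block-printing press

ROBOT

A 7-joint arm with a two-finger parallel gripper is mounted at the origin on the work surface. World frame = base frame: x ahead of the robot, y to its left, z up, the work surface at z = 0. Lengths are in m, angles in rad, forces in N, time in s.
With the tool pointing down it reaches from about 0.4 to 0.875 m from the base axis. Payload 6.5 kg.
Tool frame: the origin (TCP) lies midway between the tips of the shut fingers; the grasp point (between the pads) lies 19 mm behind it; y points along the fingers, z is the direction in which the jaws open and shut, and the axes are right-handed (so a half turn about y gives the same grasp; the last joint's range is limited). The gripper opens to 88 mm and grips with 3 to 60 N. Pads are 18 mm wide; open, the fingers measure 123 mm over their backs; the gripper's body (75 mm by 187 mm) begins 45 mm behind the grasp point.
Start: joints at [-1.206, 0.536, -0.004, 1.538, 0.003, 1.067, -0.071], TCP at [0.271, 0.591, 0.217] pointing down, gripper open.
Joint ranges: [-2.7, 2.7], [-0.37, 2.16], [-1.27, 1.26], [0.24, 2.4], [-1.31, 4.45], [0.19, 1.91], [-2.76, 2.76]. Speed limits (rad/s): [2.39, 2.39, 3.14, 3.14, 3.14, 3.14, 3.14].

INTERFACE

Orientations are given as a unit quaternion [w, x, y, z].
In Python, from workcell import readout, cams, robot gives the robot as it stands.
- The arm moves only by the tool servo_tool, never from a script. Its argument "steps" is text: rows parted by semicolons, each of 7 numbers parted by spaces: the shift along the world's x, y, z in mm, then the turn, a rotation vector about the world's x, y, z in rad, then the closure, from -1 (fully open) to 1 (shut), so that 0 is half open. In form: tx ty tz ax ay az fingers; .... A call has 1 to 20 rows; each row is the pose to reach, as a shift and turn from the pose commanded when the call began; what a row does not reach only later rows make up. A row lasts 1/8 s, in which the tool goes at most 62.5 mm and 10.7 degrees, less where a joint would pass 70% of its speed; a pose out of reach is approached as far as the arm can. A call with a gripper value outside its range is refused whole. The fingers move at their own pace and stop on an object; "newtons" is the grip in N (left out, the last holds). Time passes only in rows, so rows that repeat a pose let the fingers close. It gives the time, the measured TCP pose, the force and the opening at its end, in the units of the state.
- readout.state(): the state, without advancing time (a new reading comes with each control period).
- cams.camera(name): name is "side" or "top"; returns the picture (420x560x3 uint8, blue, green, red); there is no depth.
- cams.camera_info(name): a dict with "fx", "fy", "cx", "cy" (pixels), "k1" (the pictures are not rectified: a ray, as slopes to the right and down, at radius r is drawn at 1 + k1 r^2 times it, then the intrinsics apply), "R" (3x3) and "t" (3): a world point X has camera coordinates R X + t. Camera axes: x right, y down, z forward; pixel columns grow to the right and rows downward; lengths in m; the calibration is good to about 2 mm. A picture is of the moment at which its call begins. camera_info takes no time and is no camera call.
- robot.job_done(): hands the job in, once; it reports no verdict.
The state is a dict: "time_s": time; "q": joint angles; "qvel": joint speeds; "effort": joint torques, N m; "tool_pos": TCP position; "eef_rot": TCP orientation; "contact_force": force on the tool from outside, world axes, zero at the start; "wrist_torque": the same for the moment, N m; "gripper_width": opening from 0.0 (shut) to 1.0 (fully open).
Only numpy, scipy, OpenCV 4.12 (cv2) and the standard library are available. Lean on these libraries where they do the work, as an engineer would, in place of code of your own. Each camera call takes 0.05 s, during which the arm holds its last target.

TASK

On the small green printing press, turn the black pressure knob clockwise until its white pointer stands on the red mark of the dial. Then turn the brass lock ring below it clockwise by its blue post until it bites, and nip it up firmly so that the setting is locked, without straining it: about 10 N of push on the post is right, much more is too much. Leave the pointer on the mark, take your hand away, and leave the things standing around the press where they are.

Things in the scene. Friction and masses are not known exactly. Their poses are not given: they have to be found in the camera images.
- press: Fixed green bench press, base 220 x 250 mm. Origin: centre of the base's underside, straight below the common vertical axis of knob and lock ring; z up. Top of its green cross beam (70 mm deep, 245 mm wide along its own y) at 120 mm, end nuts to 127 mm. On the beam, all on that axis, from below: brass lock ring, grey dial, black knob. The press's place and yaw differ each time.
- knob_top (a point): Centre of the top of the black knob's bar grip, on the turning axis, 188 mm above the table. The bar is 46 mm long (along this frame's x axis, which points along the white pointer), 14 mm thick (y), 28 mm high; grip it across its thickness. Under it are the knob's round skirt (49 mm across, top at 160 mm) and the dial.
- knob_pointer (a point): Where the white pointer points: 30 mm from the axis, 155 mm above the table; turns with the knob. The knob turns with light even friction (about 0.08 N m), stays where it is left and has stops at both ends of its 2.6 rad travel. It starts 0.6 to 1.5 rad short of the mark, to be turned clockwise seen from above.
- dial_mark (a point): The red mark on the rim of the fixed grey dial (76 mm across, top at 154 mm), 30 mm from the axis, 155 mm above the table. When the pointer stands on it, knob_pointer and this point coincide. The mark's place round the dial differs each time.
- lock_post (a point): Top centre of the blue upright post on the arm of the brass lock ring: 12 mm across, 22 mm high, top 160 mm above the table, foot on the arm at 138 mm, 60 mm out from the axis. x points away from the axis. The post moves on a level circle. Clockwise from above tightens: about 2 N on the post over the first 0.7 to 1.3 rad (differs each time, cannot be seen), then the ring bites.
- lock_ring (a joint): How far the lock ring is wound up after it bit, rad: 0 while loose, firmly tight from 0.04, thread strained above 0.20. At the bite the push needed to keep the post moving jumps from 2 to 5 N, then climbs 1.1 N per mm of post travel (8 N at 0.04, 18 N at 0.20). If the hand pauses, the felt push sinks by 2 N while loose, by 5 N once bitten. Let go, it slips back to about 0.07 at most.
- paint_bottle: Yellow bottle 48 mm across, 130 mm high, standing loose beside the press; origin under its centre. To be left alone.
- ink_jar: Orange jar 60 mm across, 70 mm high, standing loose beside the press; origin under its centre. To be left alone.
- lino_blocks: Two flat printing blocks in one stack, 90 x 70 x 30 mm, lying loose by the press; origin under its centre. To be left alone.

How it is judged:
On the way, in this order (a step that is already met when the one before it is completed fails the run):
1. the knob's pointer stands on the red mark while the lock ring is still loose (horizontal distance between knob_pointer and dial_mark below 0.004 m and value of joint lock_ring below 0.03 rad), for 0.2 s.
2. the lock ring is wound up firmly (value of joint lock_ring above 0.04 rad), for 0.2 s.
At the end, for the whole second after the job is handed in: The knob's pointer is within 4 mm of the red mark and the lock ring stays wound up by more than 0.035 rad after it bit, with the robot clear of everything (horizontal distance between knob_pointer and dial_mark below 0.004 m and value of joint lock_ring above 0.035 rad); the robot touches nothing.
It fails at once if the lock ring is overtightened (wound up more than 0.20 rad, about 18 N of push on its post) (value of joint lock_ring above 0.2 rad).
It fails at once if the paint bottle, the ink jar or the printing blocks are shifted by more than 30 mm or knocked over (distance of any of paint_bottle, ink_jar, lino_blocks from where it was at the start of the episode above 0.03 m or angle between any of paint_bottle, ink_jar's own z axis and vertical above 0.5 rad).
It also fails if it takes over 67 s, if anything falls off the work surface, if the arm or the gripper's body presses on something with over 40 N, if the wrist force passes 120 N, or if a joint passes its speed limit or range.

## Working session

There is one attempt and no reset: what is moved stays moved. The work goes in short steps, Python scripts to look and compute and a tool call to move; the robot and the scene stay as the last step left them, time stands still between calls to the robot, and variables do not carry over. Pictures are saved under pics/ and viewed, and the job is handed in when it is done.

Besides the shell and the picture viewer there is one more tool, called after "Emit:" by a JSON object that holds its "method" and its "body", one argument or row to a line. servo_tool: Moves the arm, as the interface text tells. Its arguments: {"type":"object","properties":{"steps":{"type":"string"},"newtons":{"type":"number"}},"required":["steps"]}

```bash
mkdir -p pics; ls
python3 - <<'E'
from workcell import readout,cams
import cv2
s=readout.state()
for k in s: print(k,s[k])
for n in("side","top"):
    cv2.imwrite(f"pics/{n}0.png",cams.camera(n)); print(n,cams.camera_info(n))
E
```

```text
pics
time_s 0.0
q [-1.20622259  0.53717411 -0.0044339   1.53882927  0.00259428  1.06728984
 -0.07122441]
qvel [-0.00076716 -0.00105106 -0.00167869  0.00063193 -0.00043406 -0.00111954
  0.00031793]
effort [-5.89640422e-04 -5.70980644e+01  9.91139263e-01 -2.51592529e+01
 -5.60591952e-02  1.81533286e-02  1.80175407e-04]
tool_pos [0.27117754 0.59003647 0.2162511 ]
eef_rot [-0.69017798  0.6913641  -0.15119819  0.15102697]
contact_force [ 0.62585837 -1.96830497  0.30064789]
wrist_torque [-0.00886757 -0.00432591  0.04959526]
gripper_width 0.999485891652964
side {'fx': 510.2942243475385, 'fy': 510.2942243475385, 'cx': 275.7310468043819, 'cy': 213.06592084655065, 'k1': -0.013050964647857223, 'R': array([[ 0.82319911, -0.56743795, -0.01890491],
       [-0.40173255, -0.55862999, -0.72563317],
       [ 0.40119095,  0.6049353 , -0.68782201]]), 't': array([-0.48342112,  0.36766964,  0.75125157])}
top {'fx': 418.66181612553885, 'fy': 418.66181612553885, 'cx': 276.4856314978838, 'cy': 218.66892743774656, 'k1': -0.05902285598236841, 'R': array([[-0.02286248, -0.99959659,  0.01685119],
       [-0.98138615,  0.01922474, -0.19108019],
       [ 0.19067915, -0.02090609, -0.98142977]]), 't': array([0.04603353, 0.60912876, 0.79120497])}
```

View pics/side0.png

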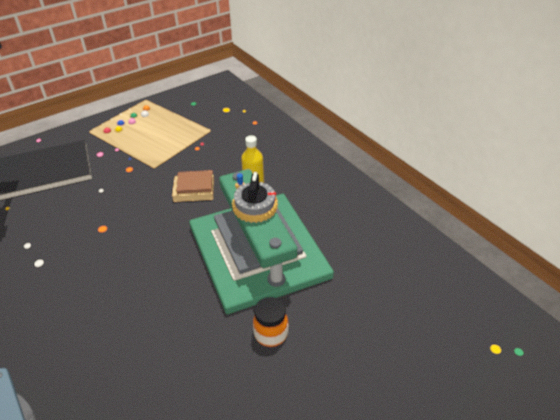

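View pics/top0.png

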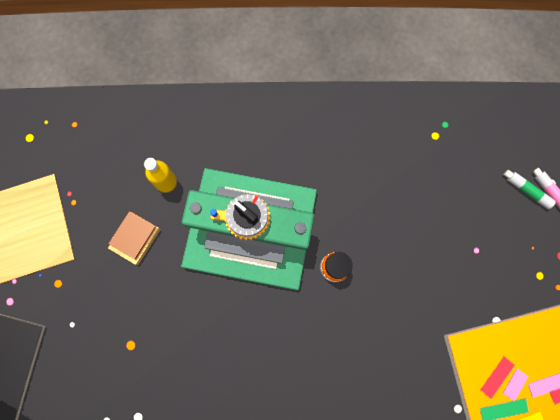

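The top view shows the press at about (250,225), the knob with its white pointer up-left at (240,207), the red mark at (256,199) and the blue post at (214,213). The bottle is at (160,175), the jar at (336,266) and the blocks at (134,237). I'll zoom in and measure.

```bash
cat > h.py <<'E'
import numpy as np, cv2
from workcell import readout,cams
def ray(n,px):
    c=cams.camera_info(n); K=np.array([[c['fx'],0,c['cx']],[0,c['fy'],c['cy']],[0,0,1]])
    p=cv2.undistortPoints(np.array([[px]],float),K,np.array([c['k1'],0,0,0.]))[0,0]
    R=np.array(c['R']);t=np.array(c['t'])
    return -R.T@t, R.T@np.array([p[0],p[1],1])
def onz(n,px,z):
    o,d=ray(n,px); return o+d*(z-o[2])/d[2]
def proj(n,X):
    c=cams.camera_info(n);p=np.array(c['R'])@np.array(X)+c['t'];a=p[:2]/p[2];a=a*(1+c['k1']*(a@a))
    return a*c['fx']+[c['cx'],c['cy']]
def crop(img,x,y,w,h,s,fn): cv2.imwrite(fn,cv2.resize(img[y:y+h,x:x+w],None,fx=s,fy=s,interpolation=cv2.INTER_CUBIC))
E
python3 - <<'E'
from h import *
t=cv2.imread('pics/top0.png');s=cv2.imread('pics/side0.png')
crop(t,180,170,140,100,5,'pics/tz0.png');crop(s,210,150,100,75,8,'pics/sz0.png')
def blobs(im,n,lo,hi,z,roi):
    hsv=cv2.cvtColor(im,cv2.COLOR_BGR2HSV);m=cv2.inRange(hsv,lo,hi)
    k=np.zeros_like(m);x,y,w,h=roi;k[y:y+h,x:x+w]=m[y:y+h,x:x+w]
    N,l,st,c=cv2.connectedComponentsWithStats(k)
    for i in range(1,N):
        if st[i,4]>5: print(n,st[i],c[i].round(1),onz(n,c[i],z).round(4))
print('blue');blobs(t,'top',(100,120,50),(130,255,255),.155,(180,170,140,100));blobs(s,'side',(100,120,50),(130,255,255),.155,(210,150,100,75))
print('red');blobs(t,'top',(0,150,120),(8,255,255),.154,(180,170,140,100));blobs(s,'side',(0,150,120),(8,255,255),.154,(210,150,100,75))
print('white');blobs(t,'top',(0,0,190),(180,60,255),.155,(220,190,60,50));blobs(s,'side',(0,0,190),(180,60,255),.155,(230,165,60,60))
E
```

```text
blue
top [210 209   7   7  38] [213. 212.] [0.6056 0.149  0.155 ]
side [237 173   6  11  57] [239.5 177.9] [0.6047 0.1418 0.155 ]
red
top [253 196   5   7  22] [255.  198.9] [0.6287 0.0732 0.154 ]
side [268 193   8   2  13] [271.2 193.4] [0.6292 0.0706 0.154 ]
white
top [226 190  54  45 755] [246.9 211.3] [0.6057 0.088  0.155 ]
side [253 172   4   8  22] [254.3 175.5] [0.6315 0.1315 0.155 ]
```

View pics/tz0.png

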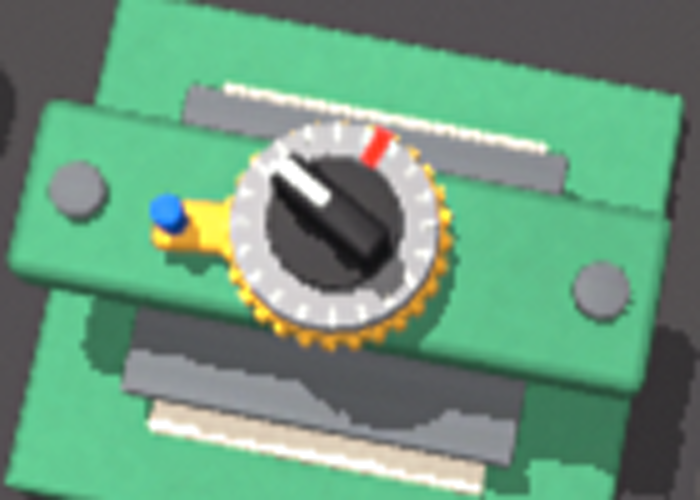

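View pics/sz0.png

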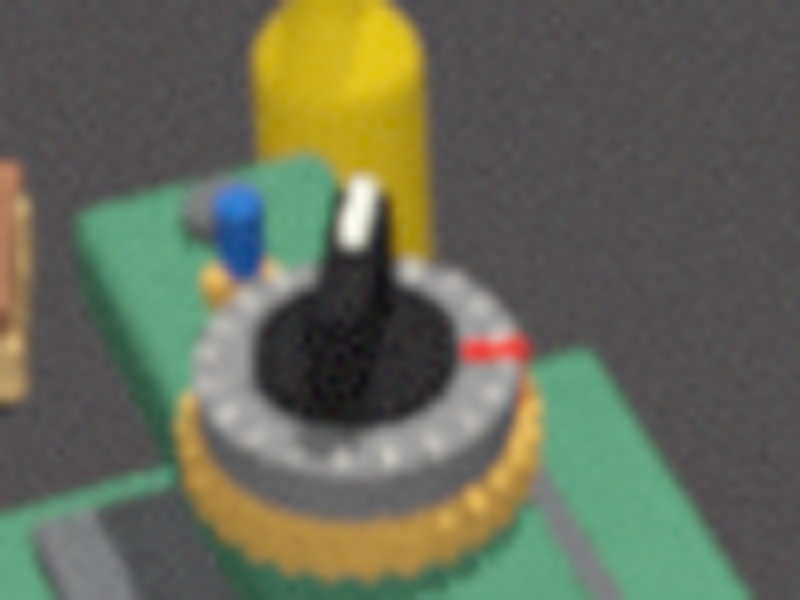

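Run:
```python
from h import *
f=lambda n,x,y,z:onz(n,(180+x/5-.4,170+y/5-.4) if n=='top' else (210+x/8-.44,150+y/8-.44),z)
t=cv2.imread('pics/top0.png');s=cv2.imread('pics/side0.png')
# dial outline: grey low sat bright
for n,im,(x,y,w,h) in(('top',t,(220,190,55,50)),('side',s,(230,175,50,40))):
    hsv=cv2.cvtColor(im,cv2.COLOR_BGR2HSV);m=cv2.inRange(hsv,(0,0,120),(180,70,255))|cv2.inRange(hsv,(0,150,120),(5,255,255))
    k=np.zeros_like(m);k[y:y+h,x:x+w]=m[y:y+h,x:x+w]
    N,l,st,c=cv2.connectedComponentsWithStats(k);i=1+st[1:,4].argmax()
    cs=cv2.findContours((l==i).astype('u1')if 0 else (l==i).astype(np.uint8),cv2.RETR_EXTERNAL,cv2.CHAIN_APPROX_NONE)[0]
    hull=cv2.convexHull(cs[0])
    P=np.array([onz(n,p,.154)[:2] for p in hull[:,0].astype(float)])
    (cc,r)=cv2.minEnclosingCircle((P*1000).astype(np.float32)); print(n,st[i],cc,r)
print('dial eye',f('top',335.5,225,.154),f('side',358,366,.154))
print('nuts',f('top',77,190,.127),f('top',601,291,.127))
print('red',onz('top',(255,198.9),.154),onz('side',(271.2,193.4),.154))
for z in (.188,.16): print('white ends',z,f('top',278,152,z),f('top',322,195,z),f('side',367,178,z),f('side',355,245,z))
print('post top',f('top',166,212,.16),f('side',240,192,.16))
for n,p,z in(('jar',(337,260),.07),('bottle top',(151,164),.13)):print(n,onz('top',p,z))
```

```text
top [ 220  190   55   46 1136] (616.7894897460938, 90.76197052001953) 54.668968200683594
side [232 181  46  29 461] (604.5589599609375, 91.7966537475586) 46.11635971069336
dial eye [0.59988685 0.08850936 0.154     ] [0.60106495 0.08426848 0.154     ]
nuts [0.62069557 0.18641939 0.127     ] [ 0.57851862 -0.00833742  0.127     ]
red [0.62863277 0.07321821 0.154     ] [0.62923347 0.07049642 0.154     ]
white ends 0.188 [0.61901342 0.10639026 0.188     ] [0.6035147  0.09131949 0.188     ] [0.61838266 0.10431909 0.188     ] [0.60319941 0.08582394 0.188     ]
white ends 0.16 [0.62581478 0.10859902 0.16      ] [0.60969974 0.09292895 0.16      ] [0.63624713 0.13429196 0.16      ] [0.62033887 0.11491366 0.16      ]
post top [0.60457242 0.14865734 0.16      ] [0.60875713 0.14765543 0.16      ]
jar [ 0.52237874 -0.08406418  0.07      ]
bottle top [0.70684134 0.27130594 0.13      ]
```

```bash
cat >> h.py <<'E'
from scipy.spatial.transform import Rotation as Rn
def st():
    s=readout.state();q=s['eef_rot'];R=Rn.from_quat([q[1],q[2],q[3],q[0]]).as_matrix()
    jaw=R[:,2];print('t',round(s['time_s'],3),'pos',np.round(s['tool_pos'],4),'approach',R[:,1].round(3),'jawang',round(np.arctan2(jaw[1],jaw[0]),4),'F',np.round(s['contact_force'],2),'T',np.round(s['wrist_torque'],3),'w',round(s['gripper_width'],3),'q',np.round(s['q'],3));return s
E
python3 -c "
from h import *
st()"
```

```text
t 0.1 pos [0.2712 0.5901 0.2163] approach [-0.001 -0.001 -1.   ] jawang 1.1401 F [-0.39 -0.03 -0.65] T [ 0.013 -0.046 -0.043] w 0.996 q [-1.206  0.537 -0.004  1.539  0.003  1.067 -0.071]
```

Emit:
{"method": "servo_tool", "body": {
  "steps": "165 -250 10 0 0 0.6 -0.2; 329 -503 10 0 0 1.22 -0.2; 329 -503 10 0 0 1.22 -0.2; 329 -503 10 0 0 1.22 -0.2; 329 -503 10 0 0 1.22 -0.2; 329 -503 10 0 0 1.22 -0.2; 329 -503 10 0 0 1.22 -0.2; 329 -503 10 0 0 1.22 -0.2; 329 -503 10 0 0 1.22 -0.2; 329 -503 10 0 0 1.22 -0.2; 329 -503 10 0 0 1.22 -0.2; 329 -503 10 0 0 1.22 -0.2; 329 -503 10 0 0 1.22 -0.2",
  "newtons": 20
}}

```text
time_s: 1.72
tool_pos: [0.5996, 0.0896, 0.227]
eef_rot: [0.653, -0.652, -0.273, 0.273]
contact_force: [-0.8, 0.4, 0.4]
gripper_width: 0.599
```

```bash
python3 -c "
from h import *
st()
a=cams.camera('side');b=cams.camera('top')
crop(a,190,120,140,105,5,'pics/s1.png');crop(b,170,150,160,110,5,'pics/t1.png')"
```

```text
t 1.725 pos [0.5996 0.0896 0.227 ] approach [-0.001  0.001 -1.   ] jawang 2.3628 F [-0.8   0.4   0.37] T [ 0.083 -0.    -0.016] w 0.599 q [-0.162  0.454 -0.082  1.646  0.041  1.044  2.107]
```

View pics/s1.png

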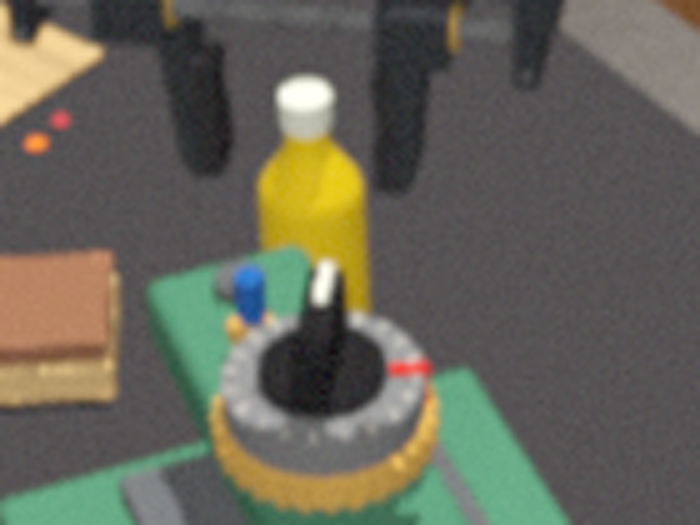

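View pics/t1.png

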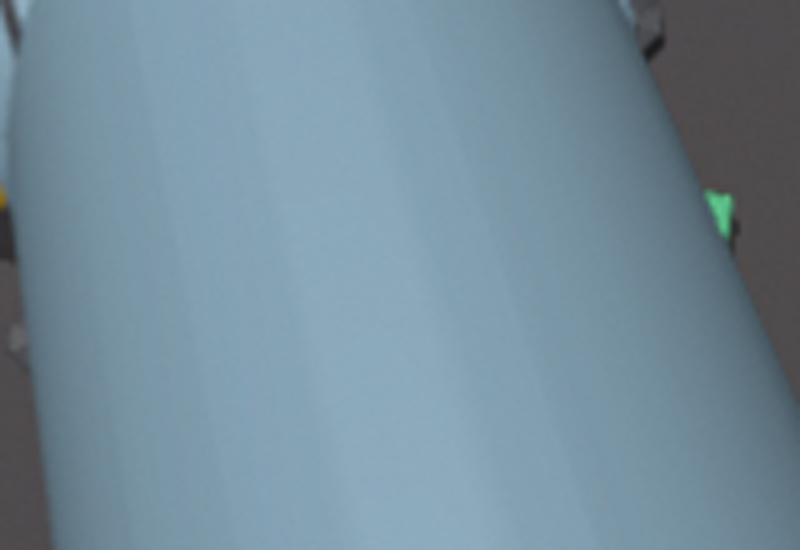

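```bash
python3 -c "
from h import *
print(proj('side',(.5996,.0896,.227)),proj('side',(.600,.088,.188)))"
```

```text
[249.95029201 162.62153529] [251.78068759 180.22516392]
```

Emit:
{"method": "servo_tool", "body": {
  "steps": "0 -1 -40 0 0 0 -0.2; 0 -1 -60 0 0 0 -0.2; 0 -1 -60 0 0 0 -0.2; 0 -1 -60 0 0 0 1; 0 -1 -60 0 0 0 1; 0 -1 -60 0 0 0 1; 0 -1 -60 0 0 0 1; 0 -1 -60 0 0 0 1; 0 -1 -60 0 0 0 1",
  "newtons": 20
}}

```text
time_s: 2.95
tool_pos: [0.6004, 0.0866, 0.1671]
eef_rot: [0.653, -0.653, -0.272, 0.272]
contact_force: [0.8, 0.4, -0.0]
gripper_width: 0.006
```

```bash
python3 -c "
from h import *
st()
a=cams.camera('side')
crop(a,190,120,140,105,5,'pics/s2.png')"
```

```text
t 2.95 pos [0.6004 0.0866 0.1671] approach [-0. -0. -1.] jawang 2.36 F [ 0.79  0.4  -0.02] T [ 0.119  0.015 -0.017] w 0.006 q [-0.16   0.52  -0.079  1.699  0.049  0.925  2.102]
```

View pics/s2.png

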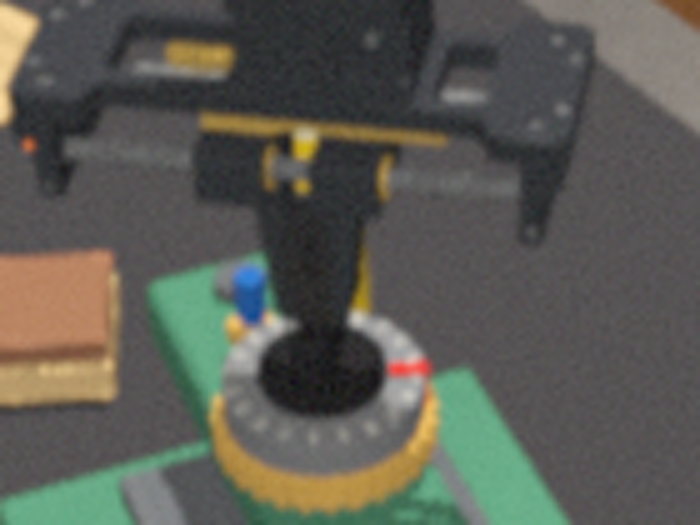

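```bash
python3 -c "
from h import *
s=st()
a=cams.camera('side');b=cams.camera('top')
g=lambda i:(255*(i/255.)**.4).astype(np.uint8)
crop(g(a),220,140,70,70,8,'pics/s3.png');crop(g(b),170,150,160,110,5,'pics/t3.png')"
```

```text
t 3.0 pos [0.6004 0.0866 0.1671] approach [-0.  0. -1.] jawang 2.3599 F [-0.   -0.43 -0.71] T [0.112 0.058 0.007] w 0.003 q [-0.159  0.52  -0.079  1.699  0.049  0.925  2.102]
```

View pics/s3.png

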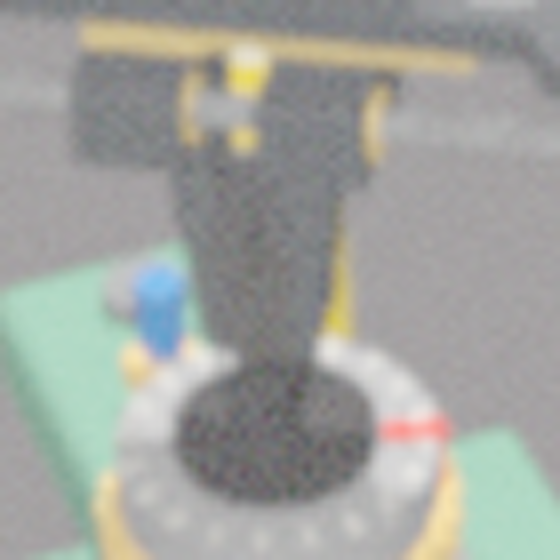

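```bash
python3 -c "
from h import *
for z in (.16,.167,.188,.2):print(z,(proj('side',(.6004,.0866,z))-[220,140])*8)
for u in (.023,-.023):
  for v in (7e-3,-7e-3):
    for z in (.16,.188):
      x=.6+u*np.cos(.79)-v*np.sin(.79);y=.087+u*np.sin(.79)+v*np.cos(.79);print(u,v,z,((proj('side',(x,y,z))-[220,140])*8).round())
"
```

```text
0.16 [265.26812969 418.48552551]
0.167 [263.75304436 395.32266255]
0.188 [259.11325133 324.37514461]
0.2 [256.39639738 282.82192375]
0.023 0.007 0.16 [254. 351.]
0.023 0.007 0.188 [248. 257.]
0.023 -0.007 0.16 [313. 357.]
0.023 -0.007 0.188 [308. 263.]
-0.023 0.007 0.16 [211. 482.]
-0.023 0.007 0.188 [204. 387.]
-0.023 -0.007 0.16 [272. 488.]
-0.023 -0.007 0.188 [266. 394.]
```

View pics/t3.png

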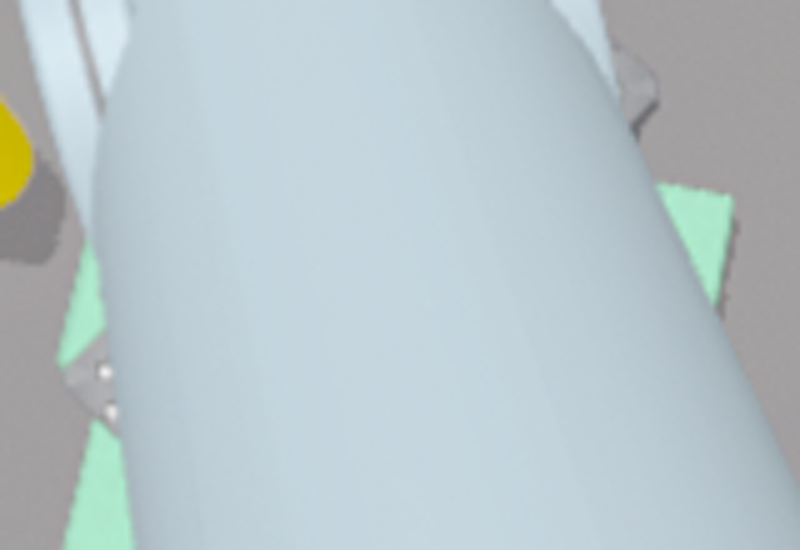

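```bash
python3 -c "
from h import *
j=np.array([-.71,.704])
for z in (.167,.188,.21,.235):
  for h in (.008,.0175,.0245): print(z,h,[((proj('side',(*(np.array([.6004,.0866])+k*h*j),z))-[220,140])*8).round() for k in(1,-1)])
i=cv2.imread('pics/s3.png')
c=cv2.createCLAHE(6,(3,3)).apply(cv2.medianBlur(i,5)[:,:,1]);cv2.imwrite('pics/s3c.png',c)
acc=np.mean([cams.camera('side').astype(float) for _ in range(8)],0)
crop(np.clip(acc*4,0,255).astype(np.uint8),230,160,50,45,14,'pics/s4.png')
"
```

```text
0.167 0.008 [array([229., 392.]), array([298., 399.])]
0.167 0.0175 [array([189., 388.]), array([339., 403.])]
0.167 0.0245 [array([159., 384.]), array([369., 406.])]
0.188 0.008 [array([224., 321.]), array([294., 328.])]
0.188 0.0175 [array([183., 317.]), array([336., 332.])]
0.188 0.0245 [array([153., 314.]), array([366., 335.])]
0.21 0.008 [array([219., 244.]), array([290., 251.])]
0.21 0.0175 [array([177., 240.]), array([332., 255.])]
0.21 0.0245 [array([146., 237.]), array([363., 258.])]
0.235 0.008 [array([212., 154.]), array([284., 161.])]
0.235 0.0175 [array([169., 150.]), array([327., 165.])]
0.235 0.0245 [array([138., 147.]), array([359., 168.])]
```

View pics/s4.png

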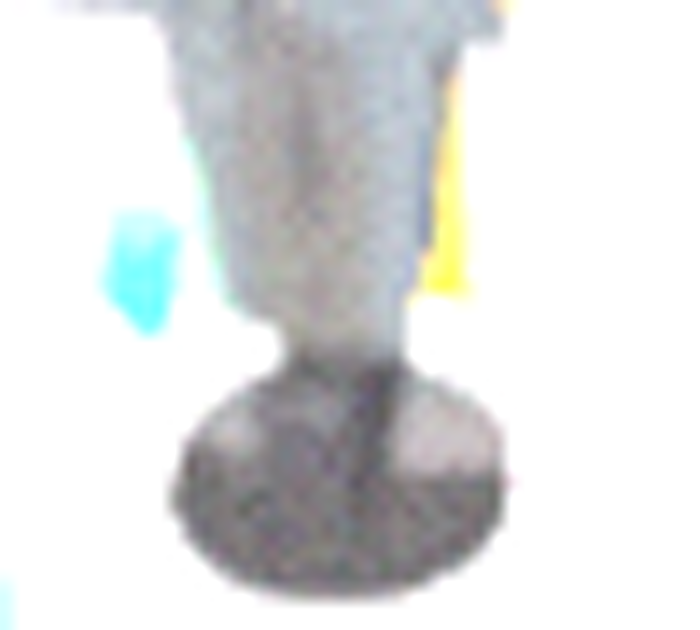

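Width reads 0, so the fingers shut on nothing. In the picture their tips end near the top of the bar, at about z 0.188 instead of 0.167. I'll open and look again.

Emit:
{"method": "servo_tool", "body": {
  "steps": "0 0 0 0 0 0 -0.2; 0 0 0 0 0 0 -0.2; 0 0 0 0 0 0 -0.2; 0 0 0 0 0 0 -0.2"
}}

```text
time_s: 4.0
tool_pos: [0.6004, 0.0866, 0.1671]
eef_rot: [0.653, -0.653, -0.272, 0.272]
contact_force: [0.2, -0.3, -0.4]
gripper_width: 0.434
```

```bash
python3 -c "
from h import *
s=st()
acc=np.mean([cams.camera('side').astype(float) for _ in range(4)],0)
crop(np.clip(255*(acc/255)**.5,0,255).astype(np.uint8),210,140,80,75,8,'pics/s5.png')
j=np.array([-.71,.704]);b=np.array([.704,.71])
for z in (.167,.188):
  for h in (.0264,.040): print(z,h,[[((proj('side',(*(np.array([.6004,.0866])+k*h*j+m*b),z))-[210,140])*8).round() for m in(-.009,.009)] for k in(1,-1)])
"
```

```text
t 4.0 pos [0.6004 0.0866 0.1671] approach [ 0.  0. -1.] jawang 2.3601 F [ 0.18 -0.33 -0.37] T [0.083 0.039 0.044] w 0.434 q [-0.16   0.52  -0.079  1.699  0.049  0.925  2.102]
0.167 0.0264 [[array([222., 409.]), array([240., 358.])], [array([450., 433.]), array([465., 382.])]]
0.167 0.04 [[array([164., 403.]), array([182., 353.])], [array([509., 439.]), array([524., 388.])]]
0.188 0.0264 [[array([215., 338.]), array([234., 288.])], [array([447., 362.]), array([462., 311.])]]
0.188 0.04 [[array([156., 332.]), array([175., 282.])], [array([507., 368.]), array([522., 317.])]]
```

View pics/s5.png

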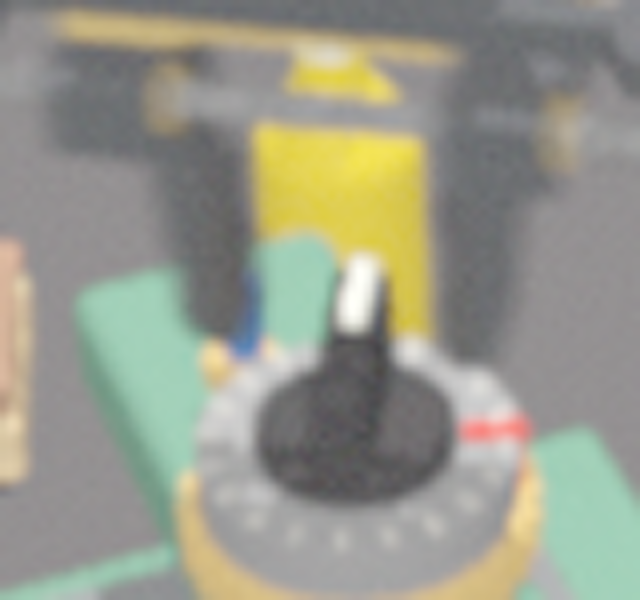

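The tip bottoms at crop pixels (215,335) and (465,360) match z≈0.188, not the reported 0.167. So the real fingertips sit about 20 mm above the TCP. I'll descend carefully and watch the force.

Emit:
{"method": "servo_tool", "body": {
  "steps": "0 0 -4 0 0 0 -0.1; 0 0 -8 0 0 0 -0.1; 0 0 -8 0 0 0 -0.1"
}}

```text
time_s: 4.58
tool_pos: [0.6, 0.0865, 0.1585]
eef_rot: [0.653, -0.653, -0.272, 0.272]
contact_force: [-0.2, -0.3, -0.5]
gripper_width: 0.549
```

```bash
python3 -c "
from h import *
s=st()
acc=np.mean([cams.camera('side').astype(float) for _ in range(2)],0)
crop(np.clip(255*(acc/255)**.5,0,255).astype(np.uint8),210,140,80,75,8,'pics/s6.png')
"
```

```text
t 4.575 pos [0.6    0.0865 0.1585] approach [-0.001 -0.    -1.   ] jawang 2.36 F [-0.19 -0.31 -0.54] T [0.021 0.095 0.001] w 0.549 q [-0.16   0.531 -0.079  1.705  0.05   0.909  2.101]
```

View pics/s6.png

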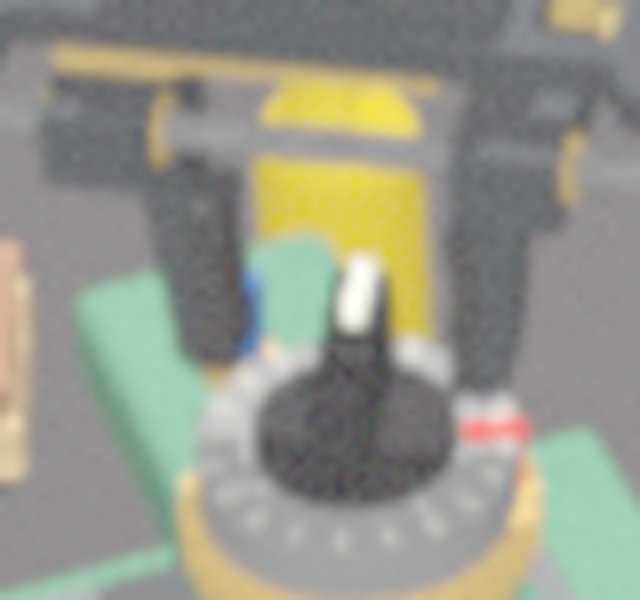

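Emit:
{"method": "servo_tool", "body": {
  "steps": "0 0 -3 0 0 0 -0.1; 0 0 -6 0 0 0 -0.1; 0 0 -6 0 0 0 -0.1"
}}

```text
time_s: 5.05
tool_pos: [0.6002, 0.0866, 0.1528]
eef_rot: [0.653, -0.653, -0.272, 0.272]
contact_force: [-0.2, 0.7, 0.2]
gripper_width: 0.552
```

Emit:
{"method": "servo_tool", "body": {
  "steps": "0 0 -5 0 0 0 -0.1; 0 0 -5 0 0 0 1; 0 0 -5 0 0 0 1; 0 0 -5 0 0 0 1; 0 0 -5 0 0 0 1; 0 0 -5 0 0 0 1; 0 0 -5 0 0 0 1",
  "newtons": 20
}}

```text
time_s: 5.92
tool_pos: [0.6002, 0.0871, 0.1482]
eef_rot: [0.653, -0.653, -0.272, 0.272]
contact_force: [-2.0, 2.0, 1.8]
gripper_width: 0.16
```

```bash
python3 -c "
from h import *
s=st()
acc=np.mean([cams.camera('side').astype(float) for _ in range(2)],0)
crop(np.clip(255*(acc/255)**.5,0,255).astype(np.uint8),210,140,80,75,8,'pics/s7.png')
"
```

```text
t 5.925 pos [0.6002 0.0871 0.1482] approach [-0.  0. -1.] jawang 2.3604 F [-1.98  2.01  1.77] T [0.465 0.558 0.046] w 0.16 q [-0.16   0.543 -0.079  1.712  0.052  0.888  2.1  ]
```

View pics/s7.png

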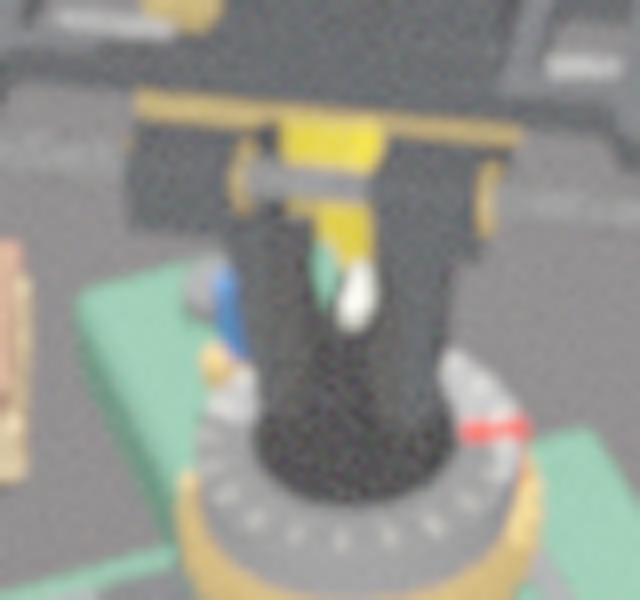

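Emit:
{"method": "servo_tool", "body": {
  "steps": "0 0 0 0 0 -0.12 1; 0 0 0 0 0 -0.25 1; 0 0 0 0 0 -0.38 1; 0 0 0 0 0 -0.51 1; 0 0 0 0 0 -0.64 1; 0 0 0 0 0 -0.77 1; 0 0 0 0 0 -0.90 1; 0 0 0 0 0 -1.03 1; 0 0 0 0 0 -1.15 1; 0 0 0 0 0 -1.23 1; 0 0 0 0 0 -1.27 1; 0 0 0 0 0 -1.27 1; 0 0 0 0 0 -1.27 1",
  "newtons": 25
}}

```text
time_s: 7.65
tool_pos: [0.5999, 0.089, 0.1482]
eef_rot: [0.688, -0.686, 0.168, -0.167]
contact_force: [-3.9, 6.0, 3.0]
gripper_width: 0.155
```

```bash
python3 -c "
from h import *
s=st()
acc=np.mean([cams.camera('side').astype(float) for _ in range(2)],0)
crop(np.clip(255*(acc/255)**.5,0,255).astype(np.uint8),210,140,80,75,8,'pics/s8.png')
"
```

```text
t 7.65 pos [0.5999 0.089  0.1482] approach [-0.001  0.002 -1.   ] jawang 1.0919 F [-3.88  5.99  2.97] T [1.103 0.697 0.044] w 0.155 q [-0.385  0.549  0.227  1.727 -0.156  0.884  1.001]
```

View pics/s8.png

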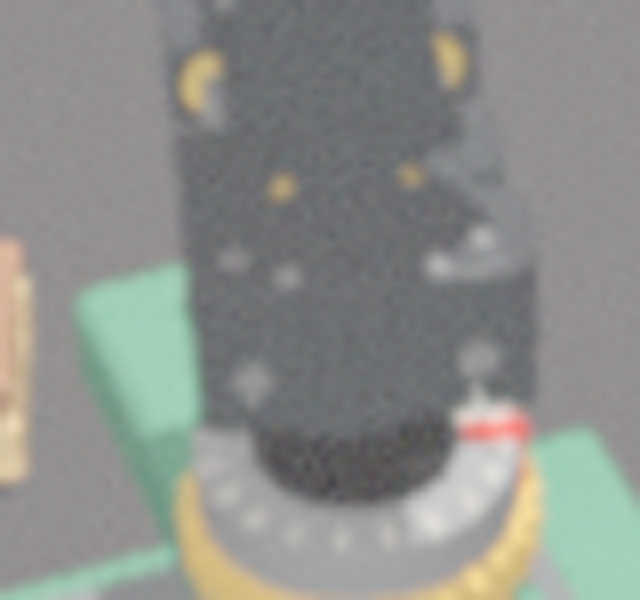

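Emit:
{"method": "servo_tool", "body": {
  "steps": "0 0 0 0 0 0 -0.2; 0 0 0 0 0 0 -0.2; 0 0 0 0 0 0 -0.2; 0 0 50 0 0 0 -0.2; 0 0 100 0 0 0 -0.2; 0 0 100 0 0 0 -0.2"
}}

```text
time_s: 8.5
tool_pos: [0.6032, 0.0865, 0.2524]
eef_rot: [0.688, -0.686, 0.166, -0.171]
contact_force: [-0.1, 0.5, -0.3]
gripper_width: 0.599
```

```bash
python3 -c "
from h import *
s=st()
acc=np.mean([cams.camera('side').astype(float) for _ in range(2)],0).astype(np.uint8)
cv2.imwrite('pics/s9full.png',acc)
crop(np.clip(255*(acc/255.)**.5,0,255).astype(np.uint8),210,150,80,75,8,'pics/s9.png')
"
```

```text
t 8.5 pos [0.6032 0.0865 0.2524] approach [ 0.008  0.001 -1.   ] jawang 1.0894 F [-0.14  0.49 -0.33] T [-0.032  0.005  0.006] w 0.599 q [-0.405  0.433  0.258  1.635 -0.121  1.082  0.975]
```

View pics/s9.png

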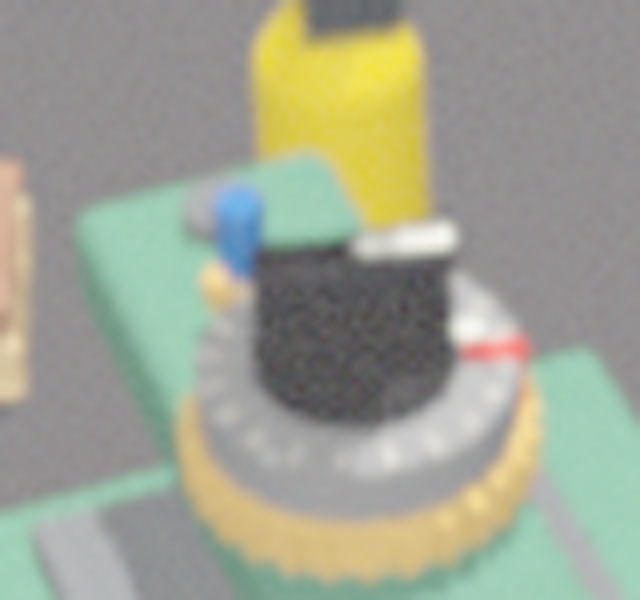

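```bash
python3 -c "
from h import *
f=lambda x,y,z:onz('side',(210+x/8-.44,150+y/8-.44),z)[:2]
a,b=f(355,248,.188),f(458,238,.188);print(a,b,np.arctan2(*(b-a)[::-1]))
c=f(358,366,.154);r=f(495,348,.154);print(c,r,np.arctan2(*(r-c)[::-1]))
i,o=f(462,351,.154),f(530,346,.154);print(i,o,np.arctan2(*(o-i)[::-1]))
print('tip vs axis',np.arctan2(*(b-c)[::-1]),np.linalg.norm(b-c),'corner', f(470,325,.16))
"
```

```text
[0.60263049 0.08494112] [0.62330756 0.07430297] -0.4751726830203756
[0.60106495 0.08426848] [0.63011943 0.07102853] -0.4275788809188672
[0.62336032 0.074614  ] [0.63706197 0.06688082] -0.5138293876928116
tip vs axis -0.42122018636335035 0.0243730387099858 corner [0.62623484 0.07527008]
```

Emit:
{"method": "servo_tool", "body": {
  "steps": "-60 60 0 0 0 -0.15 0.3; -110 110 0 0 0 -0.3 0.3; -150 160 0 0 0 -0.45 0.3; -170 210 0 0 0 -0.6 0.3; -180 260 0 0 0 -0.75 0.3; -180 310 0 0 0 -0.9 0.3; -180 310 0 0 0 -1.05 0.3; -180 310 0 0 0 -1.2 0.3"
}}

```text
time_s: 9.6
tool_pos: [0.4193, 0.3965, 0.246]
eef_rot: [-0.47, 0.472, -0.527, 0.528]
contact_force: [0.4, -0.1, -0.1]
gripper_width: 0.351
```

```bash
python3 -c "
from h import *
s=st()
acc=np.mean([cams.camera('top').astype(float) for _ in range(2)],0).astype(np.uint8)
cv2.imwrite('pics/t10full.png',acc)
crop(np.clip(255*(acc/255.)**.6,0,255).astype(np.uint8),190,170,100,75,8,'pics/t10.png')
"
```

```text
t 9.6 pos [0.4193 0.3965 0.246 ] approach [-0.002 -0.003 -1.   ] jawang -0.1134 F [ 0.37 -0.15 -0.13] T [-0.077  0.067 -0.028] w 0.351 q [-1.102  0.395  0.351  1.721 -0.152  1.056 -0.814]
```

View pics/t10.png

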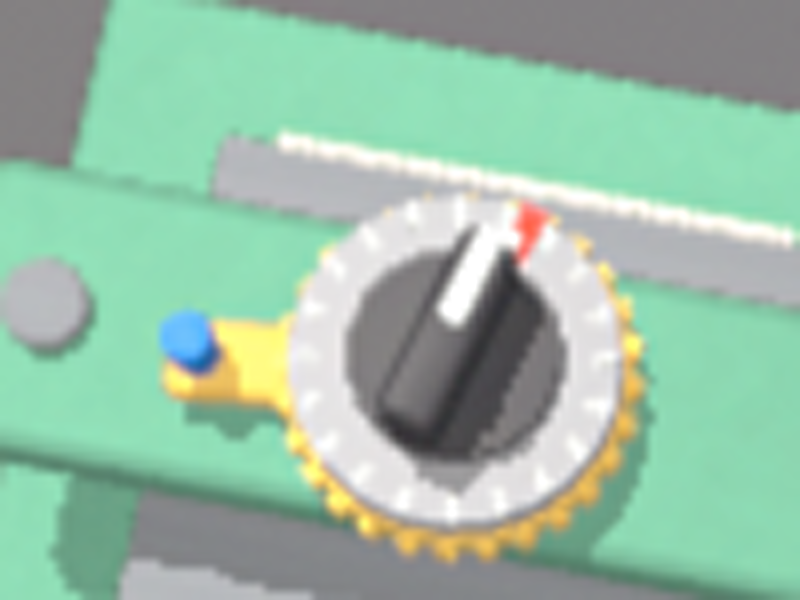

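```bash
python3 -c "
from h import *
t=cv2.imread('pics/t10full.png');crop(t,235,185,40,30,20,'pics/t10z.png')
o=cv2.imread('pics/top0.png');crop(o,235,185,40,30,20,'pics/t0z.png')
f=lambda x,y,z:onz('top',(190+x/8-.44,170+y/8-.44),z)[:2]
ang=lambda a:np.arctan2(a[1],a[0]).round(3)
c=f(457,361,.154);print(c,'red',ang(f(527,235,.154)-c),np.linalg.norm(f(527,235,.154)-c))
a,b=f(455,322,.188),f(488,228,.188);print('white line',ang(b-a),'tip',ang(b-c),'start',a,b)
bar0=f(410,410,.188);print('bar ctr-line',ang(f(495,235,.188)-f(407,415,.188)))
"
```

```text
[0.59973137 0.08853775] red -0.51 0.033016322914981355
white line -0.34 tip -0.373 start [0.60130413 0.08715281] [0.62195141 0.07984116]
bar ctr-line -0.456
```

View pics/t10z.png

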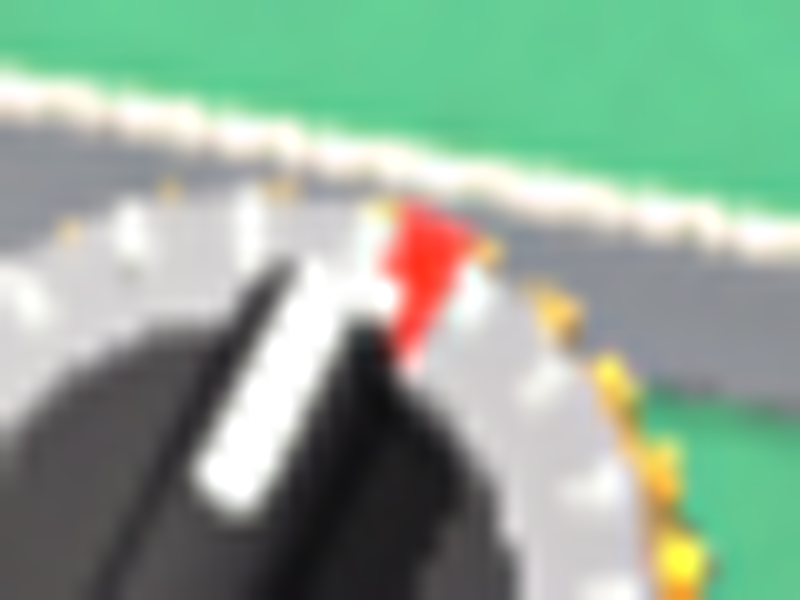

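View pics/t0z.png

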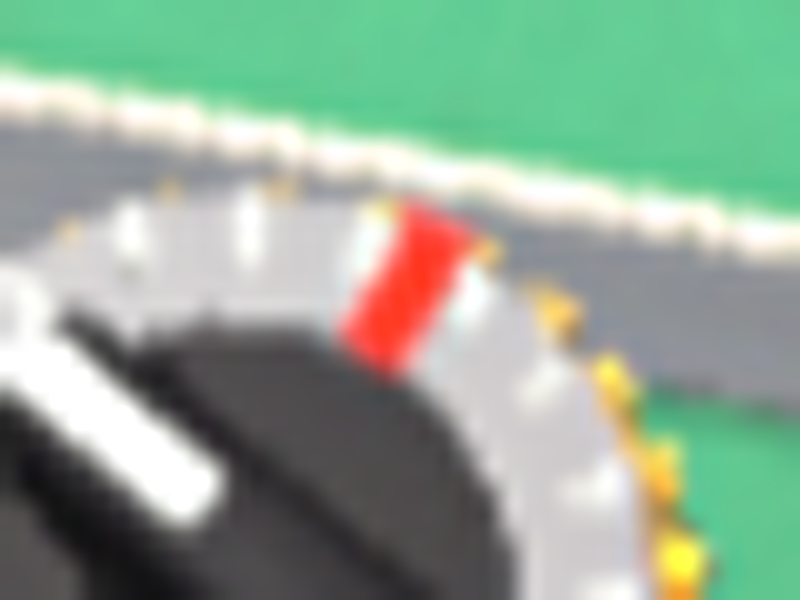

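```bash
python3 -c "
from h import *
for fn,(x,y,w,h),s in(('pics/t10full.png',(243,199,9,13),0),('pics/top0.png',(233,200,13,12),0)):
    im=cv2.imread(fn)
    big=cv2.resize(im[y-3:y+h+3,x-3:x+w+3],None,fx=8,fy=8,interpolation=cv2.INTER_CUBIC)
    g=big.min(2); m=(g>205).astype(np.uint8)
    N,l,st_,c=cv2.connectedComponentsWithStats(m)
    print(fn,[ (st_[i].tolist(),c[i].round()) for i in range(1,N) if st_[i,4]>100])
    i=1+st_[1:,4].argmax(); ys,xs=np.nonzero(l==i)
    P=np.array([onz('top',((a+.5)/8-.5+x-3,(b+.5)/8-.5+y-3),.188)[:2] for a,b in zip(xs[::5],ys[::5])])
    mu=P.mean(0);u,sv,v=np.linalg.svd(P-mu);d=v[0]*np.sign(v[0,0]);pr=(P-mu)@d
    print('mean',mu.round(4),'ang',np.arctan2(d[1],d[0]).round(3),'len',np.ptp(pr).round(4),'axis->mean ang',np.arctan2(mu[1]-.0878,mu[0]-.600).round(3))
    cv2.imwrite('pics/m_'+fn.split('/')[1],np.hstack([big,cv2.merge([(l==i).astype(np.uint8)*255]*3)]))
"
```

```text
pics/t10full.png [([0, 0, 120, 114, 5669], array([60., 37.]))]
mean [0.6183 0.086 ] ang 0.54 len 0.0278 axis->mean ang -0.1
pics/top0.png [([0, 0, 152, 144, 8529], array([62., 56.]))]
mean [0.6127 0.1027] ang -0.931 len 0.0444 axis->mean ang 0.865
```

View pics/m_t10full.png

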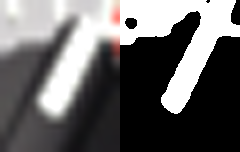

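```bash
python3 -c "
from h import *
def edge(fn,x,y,w,h,poly):
    im=cv2.imread(fn);S=8
    g=cv2.resize(im[y:y+h,x:x+w],None,fx=S,fy=S,interpolation=cv2.INTER_CUBIC).min(2)
    pm=np.zeros_like(g);cv2.fillPoly(pm,[((np.array(poly)-[x,y]+.5)*S).astype(np.int32)],255)
    m=(g>140)&(pm>0);ys,xs=np.nonzero(m)
    P=np.array([onz('top',((a+.5)/S-.5+x,(b+.5)/S-.5+y),.188)[:2] for a,b in zip(xs,ys)])*1000
    vx,vy,x0,y0=cv2.fitLine(P.astype(np.float32),cv2.DIST_L2,0,.01,.01).ravel()
    s=np.sign(vx);print(fn,len(P),'ang',np.arctan2(vy*s,vx*s).round(3),'thru',x0,y0,'axis offset mm',((87.8-y0)*vx*s-(600-x0)*vy*s).round(2))
# t10z coords/20+(235,185)
q=lambda L:[(235+a/20-.5,185+b/20-.5) for a,b in L]
edge('pics/t10full.png',235,185,40,40,q([(270,330),(360,370),(270,540),(160,500)]))
edge('pics/top0.png',225,190,40,40,q([(70,340),(30,400),(180,540),(250,480)]))
"
```

```text
Traceback (most recent call last):
  File "h.py", line 9, in onz
    o,d=ray(n,px); return o+d*(z-o[2])/d[2]
        ~~~^^^^^^
  File "h.py", line 4, in ray
    c=cams.camera_info(n); K=np.array([[c['fx'],0,c['cx']],[0,c['fy'],c['cy']],[0,0,1]])
ValueError: time passes only in moves, steps and waits
```

```bash
python3 - <<'E'
s=open('h.py').read()
s=s.replace("def ray(n,px):","import functools\n@functools.lru_cache\ndef ci(n): return cams.camera_info(n)\ndef ray(n,px):").replace("c=cams.camera_info(n)","c=ci(n)")
open('h.py','w').write(s)
E
python3 -c "
from h import *
def edge(fn,x,y,w,h,poly):
    im=cv2.imread(fn);S=8
    g=cv2.resize(im[y:y+h,x:x+w],None,fx=S,fy=S,interpolation=cv2.INTER_CUBIC).min(2)
    pm=np.zeros_like(g);cv2.fillPoly(pm,[((np.array(poly)-[x,y]+.5)*S).astype(np.int32)],255)
    m=(g>140)&(pm>0);ys,xs=np.nonzero(m)
    P=np.array([onz('top',((a+.5)/S-.5+x,(b+.5)/S-.5+y),.188)[:2] for a,b in zip(xs,ys)])*1000
    vx,vy,x0,y0=cv2.fitLine(P.astype(np.float32),cv2.DIST_L2,0,.01,.01).ravel()
    s=np.sign(vx);print(fn,len(P),'ang',np.arctan2(vy*s,vx*s).round(3),'thru',x0,y0,'axis offset mm',((87.8-y0)*vx*s-(600-x0)*vy*s).round(2))
q=lambda L:[(235+a/20-.5,185+b/20-.5) for a,b in L]
edge('pics/t10full.png',235,185,40,40,q([(270,330),(360,370),(270,540),(160,500)]))
edge('pics/top0.png',225,190,40,40,q([(70,340),(30,400),(180,540),(250,480)]))
"
```

```text
pics/t10full.png 2162 ang -0.476 thru 608.54974 85.22918 axis offset mm -1.63
pics/top0.png 2530 ang 0.819 thru 607.28595 96.49048 axis offset mm -0.61
```

Emit:
{"method": "servo_tool", "body": {
  "steps": "45 -60 0 0 0 0 0.3; 90 -120 -10 0 0 0 0.3; 130 -175 -20 0 0 0 0.3; 165 -220 -40 0 0 0 0.3; 187 -249 -60 0 0 0 0.3; 187 -249 -68 0 0 0 0.3; 187 -249 -68 0 0 0 0.3"
}}

```text
time_s: 10.58
tool_pos: [0.6062, 0.1471, 0.1784]
eef_rot: [0.471, -0.473, 0.527, -0.526]
contact_force: [-0.2, -0.2, -0.1]
gripper_width: 0.351
```

```bash
python3 -c "
from h import *
s=st()
acc=np.mean([cams.camera('side').astype(float) for _ in range(2)],0)
crop(np.clip(255*(acc/255)**.5,0,255).astype(np.uint8),200,130,80,75,8,'pics/s11.png')
print((proj('side',(.6065,.148,.16))-[200,130])*8,(proj('side',s['tool_pos']+[0,0,.0195])-[200,130])*8)
"
```

```text
t 10.575 pos [0.6062 0.1471 0.1784] approach [-0.003 -0.001 -1.   ] jawang -0.1092 F [-0.19 -0.22 -0.06] T [0.01  0.083 0.016] w 0.351 q [-0.591  0.56   0.399  1.662 -0.253  0.974 -0.212]
[307.66814848 351.24782973] [297.35720677 226.36557736]
```

View pics/s11.png

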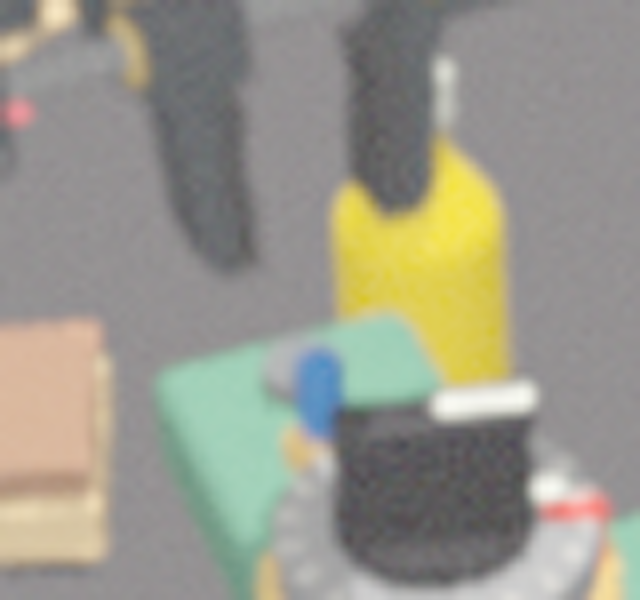

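Emit:
{"method": "servo_tool", "body": {
  "steps": "0 1 -20 0 0 0 0.3; 0 1 -40 0 0 0 0.3; 0 1 -49 0 0 0 0.3; 0 1 -49 0 0 0 0.3"
}}

```text
time_s: 11.18
tool_pos: [0.6067, 0.1485, 0.13]
eef_rot: [0.471, -0.472, 0.527, -0.526]
contact_force: [-0.1, -0.2, 0.2]
gripper_width: 0.349
```

```bash
python3 -c "
from h import *
s=st()
acc=np.mean([cams.camera('side').astype(float) for _ in range(2)],0)
crop(np.clip(255*(acc/255)**.5,0,255).astype(np.uint8),200,130,80,75,8,'pics/s12.png')
"
```

```text
t 11.175 pos [0.6067 0.1485 0.13  ] approach [-0.002 -0.001 -1.   ] jawang -0.1098 F [-0.07 -0.22  0.16] T [-0.086  0.028  0.008] w 0.349 q [-0.577  0.62   0.377  1.693 -0.28   0.884 -0.194]
```

View pics/s12.png

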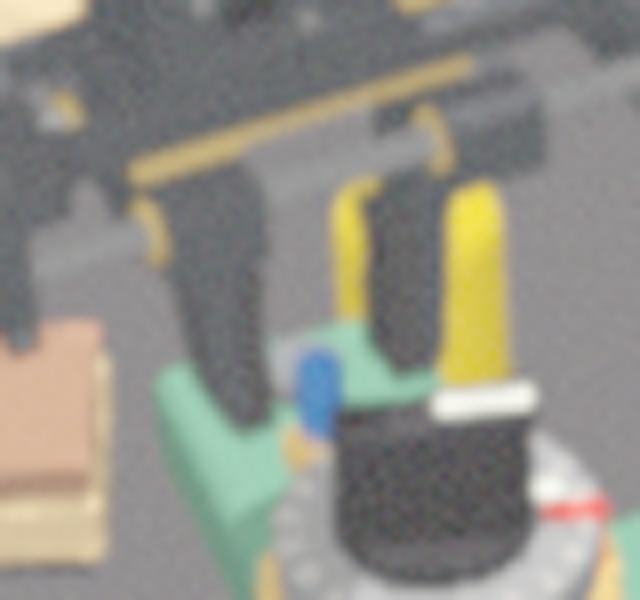

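```bash
python3 -c "
from h import *
C=np.array([.600,.0875]);R=.0607;p0=np.array([.6067,.1485]);f0=1.461
for d in np.arange(.1,1.81,.1):
  f=f0-d;p=C+R*np.array([np.cos(f),np.sin(f)]);print(d.round(2),((p-p0)*1000).round(1))
"
```

```text
0.1 [ 5.9 -1.6]
0.2 [11.8 -3.2]
0.3 [17.5 -5.3]
0.4 [22.9 -8. ]
0.5 [ 28.1 -11.2]
0.6 [ 32.9 -15. ]
0.7 [ 37.3 -19.1]
0.8 [ 41.2 -23.7]
0.9 [ 44.7 -28.7]
1.0 [ 47.7 -34. ]
1.1 [ 50.1 -39.6]
1.2 [ 51.9 -45.3]
1.3 [ 53.2 -51.3]
1.4 [ 53.9 -57.3]
1.5 [ 54.  -63.4]
1.6 [ 53.4 -69.4]
1.7 [ 52.3 -75.4]
1.8 [ 50.5 -81.2]
```

Emit:
{"method": "servo_tool", "body": {
  "steps": "0 0 0 0 0 0 0.55; 3 -1 0 0 0 -0.05 0.55; 6 -1.5 0 0 0 -0.1 0.55; 9 -2.3 0 0 0 -0.15 0.55; 11.8 -3.2 0 0 0 -0.2 0.55; 14.7 -4.2 0 0 0 -0.25 0.55; 17.5 -5.3 0 0 0 -0.3 0.55; 20.2 -6.6 0 0 0 -0.35 0.55; 22.9 -8 0 0 0 -0.4 0.55; 25.5 -9.6 0 0 0 -0.45 0.55; 28.1 -11.2 0 0 0 -0.5 0.55"
}}

```text
time_s: 12.65
tool_pos: [0.6354, 0.138, 0.1316]
eef_rot: [0.326, -0.326, 0.628, -0.627]
contact_force: [-1.8, 0.4, 0.9]
gripper_width: 0.226
```

```bash
cat >> h.py <<'E'
def lk():
    s=st();p=np.array(s['tool_pos'])[:2]-[.600,.0875];f=np.arctan2(p[1],p[0]);t=np.array([-np.sin(f),np.cos(f)])
    F=np.array(s['contact_force'])[:2];print('phi',f.round(4),'moved',(1.461-f).round(4),'R',np.linalg.norm(p).round(4),'push',(F@t).round(2),'radial',(F@p/np.linalg.norm(p)).round(2))
E
python3 -c "
from h import *
lk()
acc=np.mean([cams.camera('side').astype(float) for _ in range(2)],0)
crop(np.clip(255*(acc/255)**.5,0,255).astype(np.uint8),200,130,80,75,8,'pics/s13.png')
"
```

```text
t 12.65 pos [0.6354 0.138  0.1316] approach [-0.     0.001 -1.   ] jawang -0.6112 F [-1.77  0.44  0.87] T [0.156 0.5   0.021] w 0.226 q [-0.618  0.681  0.501  1.627 -0.387  0.934 -0.59 ]
phi 0.9599 moved 0.5011 R 0.0616 push 1.71 radial -0.66
```

View pics/s13.png

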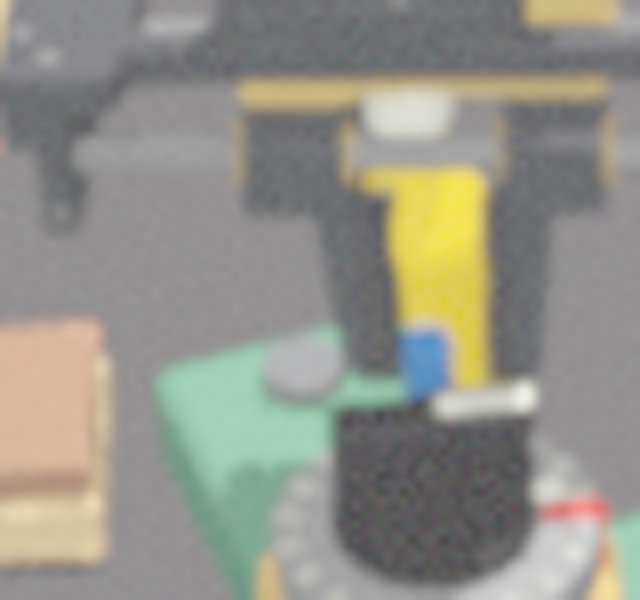

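Emit:
{"method": "servo_tool", "body": {
  "steps": "2.4 -1.8 0 0 0 -0.05 0.55; 4.8 -3.8 0 0 0 -0.1 0.55; 7 -5.8 0 0 0 -0.15 0.55; 9.2 -7.9 0 0 0 -0.2 0.55; 9.7 -8.4 0 0 0 -0.21 0.55; 10.1 -8.8 0 0 0 -0.22 0.55"
}}

```text
time_s: 13.5
tool_pos: [0.6457, 0.1291, 0.1314]
eef_rot: [0.256, -0.256, 0.659, -0.659]
contact_force: [-0.9, 0.9, 1.6]
gripper_width: 0.224
```

```bash
python3 -c "
from h import *
lk()
C=np.array([.600,.0875]);R=.0607;p0=np.array([.6067,.1485]);f0=1.461
g=lambda d:(C+R*np.array([np.cos(f0-d),np.sin(f0-d)])-p0)*1000
for d in np.arange(.72,1.55,.02): print(d.round(2),(g(d)-g(.72)).round(1),end='; ')
"
```

```text
t 13.5 pos [0.6457 0.1291 0.1314] approach [ 0.     0.001 -1.   ] jawang -0.829 F [-0.9   0.92  1.63] T [ 0.317  0.35  -0.002] w 0.224 q [-0.63   0.707  0.554  1.606 -0.433  0.954 -0.758]
phi 0.7387 moved 0.7223 R 0.0618 push 1.28 radial -0.05
0.72 [0. 0.]; 0.74 [ 0.8 -0.9]; 0.76 [ 1.6 -1.8]; 0.78 [ 2.4 -2.8]; 0.8 [ 3.1 -3.7]; 0.82 [ 3.9 -4.7]; 0.84 [ 4.6 -5.7]; 0.86 [ 5.3 -6.7]; 0.88 [ 6.  -7.7]; 0.9 [ 6.6 -8.7]; 0.92 [ 7.2 -9.7]; 0.94 [  7.9 -10.8]; 0.96 [  8.5 -11.8]; 0.98 [  9.  -12.9]; 1.0 [  9.6 -14. ]; 1.02 [ 10.1 -15.1]; 1.04 [ 10.6 -16.2]; 1.06 [ 11.1 -17.3]; 1.08 [ 11.6 -18.4]; 1.1 [ 12.  -19.5]; 1.12 [ 12.4 -20.7]; 1.14 [ 12.8 -21.8]; 1.16 [ 13.2 -23. ]; 1.18 [ 13.5 -24.1]; 1.2 [ 13.9 -25.3]; 1.22 [ 14.2 -26.5]; 1.24 [ 14.4 -27.7]; 1.26 [ 14.7 -28.9]; 1.28 [ 14.9 -30. ]; 1.3 [ 15.1 -31.2]; 1.32 [ 15.3 -32.4]; 1.34 [ 15.5 -33.6]; 1.36 [ 15.6 -34.9]; 1.38 [ 15.7 -36.1]; 1.4 [ 15.8 -37.3]; 1.42 [ 15.9 -38.5]; 1.44 [ 15.9 -39.7]; 1.46 [ 15.9 -40.9]; 1.48 [ 15.9 -42.1]; 1.5 [ 15.9 -43.3]; 1.52 [ 15.8 -44.6]; 1.54 [ 15.7 -45.8];
```

Emit:
{"method": "servo_tool", "body": {
  "steps": "0.8 -0.9 0 0 0 -0.02 0.55; 1.6 -1.8 0 0 0 -0.04 0.55; 2.4 -2.8 0 0 0 -0.06 0.55; 3.1 -3.7 0 0 0 -0.08 0.55"
}}

```text
time_s: 14.0
tool_pos: [0.6489, 0.1249, 0.1312]
eef_rot: [0.229, -0.229, 0.669, -0.669]
contact_force: [-0.4, 2.2, 1.5]
gripper_width: 0.23
```

```bash
python3 -c "
from h import *
lk()"
```

```text
t 14.0 pos [0.6489 0.1249 0.1312] approach [ 0.  0. -1.] jawang -0.9112 F [-0.38  2.21  1.47] T [ 0.464  0.231 -0.016] w 0.23 q [-0.634  0.716  0.574  1.599 -0.45   0.961 -0.822]
phi 0.6532 moved 0.8078 R 0.0616 push 1.99 radial 1.04
```

Emit:
{"method": "servo_tool", "body": {
  "steps": "0.8 -1 0 0 0 -0.02 0.55; 1.5 -2 0 0 0 -0.04 0.55; 2.2 -3 0 0 0 -0.06 0.55; 2.9 -4 0 0 0 -0.08 0.55"
}}

```text
time_s: 14.5
tool_pos: [0.6504, 0.1227, 0.1309]
eef_rot: [0.202, -0.203, 0.679, -0.676]
contact_force: [-5.5, 6.6, 3.2]
gripper_width: 0.23
```

```bash
python3 -c "
from h import *
lk()"
```

```text
t 14.5 pos [0.6504 0.1227 0.1309] approach [-0.003  0.002 -1.   ] jawang -0.9901 F [-5.54  6.56  3.17] T [ 1.21   1.239 -0.031] w 0.23 q [-0.638  0.724  0.592  1.594 -0.468  0.97  -0.883]
phi 0.6093 moved 0.8517 R 0.0614 push 8.56 radial -0.79
```

Emit:
{"method": "servo_tool", "body": {
  "steps": "0.7 -1 0 0 0 -0.02 0.55"
}}

```text
time_s: 14.62
tool_pos: [0.6508, 0.122, 0.1308]
eef_rot: [0.195, -0.197, 0.681, -0.678]
contact_force: [-4.7, 6.1, 4.7]
gripper_width: 0.22
```

```bash
python3 -c "
from h import *
lk()"
```

```text
t 14.625 pos [0.6508 0.122  0.1308] approach [-0.003  0.002 -1.   ] jawang -1.0098 F [-4.69  6.12  4.74] T [ 1.317  1.395 -0.006] w 0.22 q [-0.639  0.726  0.596  1.593 -0.472  0.972 -0.898]
phi 0.5957 moved 0.8653 R 0.0614 push 7.69 radial -0.45
```

Emit:
{"method": "servo_tool", "body": {
  "steps": "0.7 -1 0 0 0 -0.02 0.55; 1.3 -2.1 0 0 0 -0.04 0.55"
}}

```text
time_s: 14.88
tool_pos: [0.6517, 0.1205, 0.1307]
eef_rot: [0.181, -0.183, 0.685, -0.682]
contact_force: [-7.8, 7.9, 4.9]
gripper_width: 0.224
```

```bash
python3 -c "
from h import *
lk()
acc=np.mean([cams.camera('side').astype(float) for _ in range(2)],0)
crop(np.clip(255*(acc/255)**.5,0,255).astype(np.uint8),200,130,80,75,8,'pics/s14.png')
lk()"
```

```text
t 14.875 pos [0.6517 0.1205 0.1307] approach [-0.004  0.003 -1.   ] jawang -1.0495 F [-7.83  7.92  4.88] T [ 1.609  1.586 -0.007] w 0.224 q [-0.641  0.731  0.605  1.591 -0.481  0.977 -0.929]
phi 0.5684 moved 0.8926 R 0.0613 push 10.89 radial -2.33
t 14.975 pos [0.6517 0.1205 0.1307] approach [-0.004  0.003 -1.   ] jawang -1.0492 F [-6.61  7.39  5.28] T [1.488 1.506 0.063] w 0.223 q [-0.641  0.731  0.605  1.591 -0.481  0.977 -0.929]
phi 0.5679 moved 0.8931 R 0.0613 push 9.78 radial -1.6
```

View pics/s14.png

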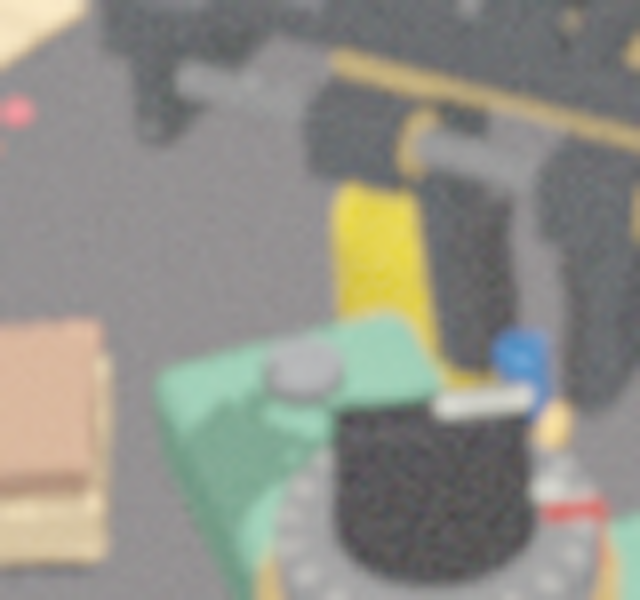

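Emit:
{"method": "servo_tool", "body": {
  "steps": "0 0 0 0 0 0 0.55; 0 0 0 0 0 0 0.55; 0 0 0 0 0 0 0.55"
}}

```text
time_s: 15.35
tool_pos: [0.6517, 0.1205, 0.1307]
eef_rot: [0.181, -0.184, 0.685, -0.682]
contact_force: [-6.3, 7.0, 4.2]
gripper_width: 0.224
```

```bash
python3 -c "
from h import *
lk()"
```

```text
t 15.35 pos [0.6517 0.1205 0.1307] approach [-0.004  0.003 -1.   ] jawang -1.0487 F [-6.3   6.97  4.16] T [1.503 1.53  0.061] w 0.224 q [-0.641  0.73   0.605  1.591 -0.481  0.976 -0.928]
phi 0.568 moved 0.893 R 0.0613 push 9.26 radial -1.56
```

Emit:
{"method": "servo_tool", "body": {
  "steps": "-1.2 1.8 0 0 0 0 0.55; -2.2 3.4 0 0 0 0 0.55; -2.2 3.4 0 0 0 0 0.3; -2.2 3.4 0 0 0 0 0.3; -2.2 3.4 0 0 0 0 0.3"
}}

```text
time_s: 15.98
tool_pos: [0.6516, 0.1206, 0.1311]
eef_rot: [-0.182, 0.182, -0.683, 0.684]
contact_force: [-0.2, 0.2, -0.0]
gripper_width: 0.349
```

```bash
python3 -c "
from h import *
lk()
acc=np.mean([cams.camera('side').astype(float) for _ in range(2)],0)
crop(np.clip(255*(acc/255)**.5,0,255).astype(np.uint8),200,130,80,75,8,'pics/s15.png')"
```

```text
t 15.975 pos [0.6516 0.1206 0.1311] approach [ 0.    -0.001 -1.   ] jawang -1.0506 F [-0.25  0.22 -0.04] T [-0.09   0.14  -0.018] w 0.349 q [-0.647  0.729  0.608  1.595 -0.478  0.971 -0.933]
phi 0.5701 moved 0.8909 R 0.0613 push 0.32 radial -0.09
```

View pics/s15.png

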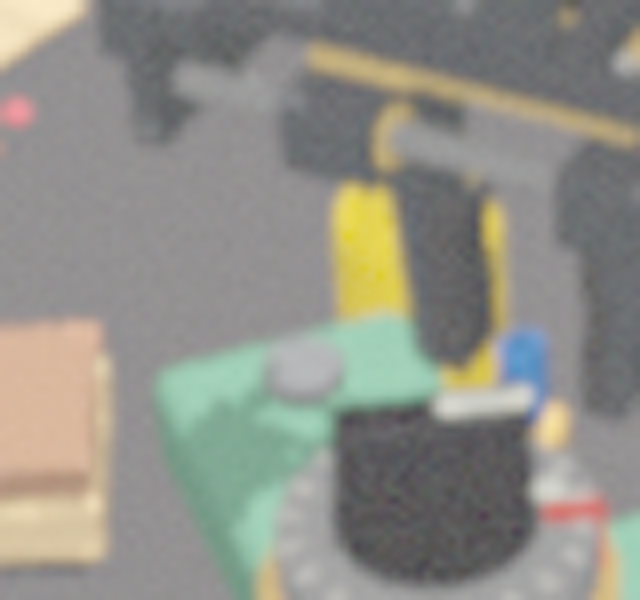

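Emit:
{"method": "servo_tool", "body": {
  "steps": "0 0 30 0 0 0 0.3; 0 0 70 0 0 0 0.3; 0 0 120 0 0 0 0.3; -60 60 130 0 0 0 0.3; -110 110 130 0 0 0 0.3; -150 160 130 0 0 0 0.3; -190 210 130 0 0 0 0.3; -220 260 130 0 0 0 0.3; -220 280 130 0 0 0 0.3; -220 280 130 0 0 0 0.3; -220 280 130 0 0 0 0.3"
}}

```text
time_s: 17.45
tool_pos: [0.432, 0.4002, 0.2611]
eef_rot: [-0.182, 0.182, -0.683, 0.684]
contact_force: [0.5, -0.5, 0.2]
gripper_width: 0.352
```

```bash
python3 -c "
from h import *
s=st()
t=np.mean([cams.camera('top').astype(float) for _ in range(2)],0).astype(np.uint8)
a=np.mean([cams.camera('side').astype(float) for _ in range(2)],0).astype(np.uint8)
cv2.imwrite('pics/t16full.png',t);cv2.imwrite('pics/s16full.png',a)
g=lambda i:np.clip(255*(i/255.)**.6,0,255).astype(np.uint8)
L=cv2.resize(g(t)[175:250,205:290],None,fx=5,fy=5,interpolation=2);R=cv2.resize(g(a)[150:225,215:290],None,fx=5,fy=5,interpolation=2)
cv2.imwrite('pics/f16.png',np.hstack([L,R]))
"
```

```text
t 17.45 pos [0.432  0.4002 0.2611] approach [ 0.    -0.001 -1.   ] jawang -1.0508 F [ 0.47 -0.48  0.16] T [-0.05   0.139  0.02 ] w 0.352 q [-1.317  0.45   0.676  1.689 -0.307  1.112 -1.603]
```

View pics/f16.png

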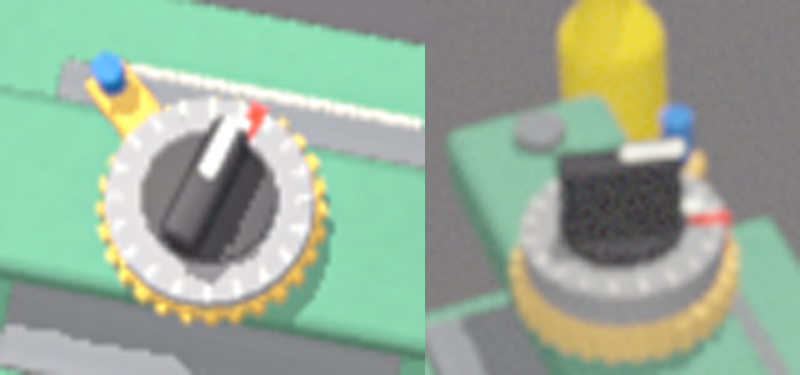

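View pics/t16full.png

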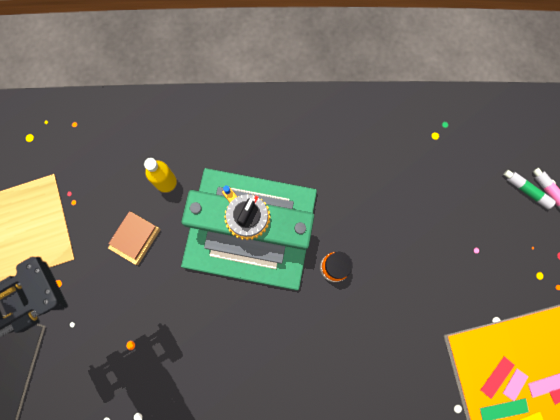

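```bash
python3 -c "
from workcell import robot
print(robot.job_done())"
```

```text
the job is handed in; nothing more can be done
None
```

I turned the knob about 1.27 rad clockwise onto the red mark, tightened the lock ring, took the hand away and handed the job in at about 17.5 s. No verdict is reported back, so what follows rests on my own checks.

- **Knob:** Camera estimates put the pointer at between −0.42 and −0.48 rad and the mark at between −0.43 and −0.51 rad. Most pairings differ by about 0.05 rad or less, around 1.5 mm. The worst is about 0.09 rad, or 2.7 mm, against the 4 mm allowed. The views before and after locking look the same, so I made no correction.
- **Lock ring:** The push on the post was about 2 N while loose. It jumped at the bite and ended at about 10.9 N while moving. From the force and the travel, the ring is wound up by at most about 0.085 rad. I could not read that value directly, nor check how far it slipped back after release.
- **A check that disagreed:** When the hand paused, the push sank only from 10.9 to 9.3 N, not by the stated 5 N. Taken literally that would mean about 14 N of push. The post travel since the last loose reading does not support that, so I left it.
- **A failed first grasp:** The first grip on the knob closed on nothing, just above it. The fingertips sit about 20 mm above the reported tool position. I lowered the hand by that much, and the second grip read the expected 14 mm.
- **Surroundings:** In the last top view the bottle, jar and blocks stand where they were. The arm is clear and the contact force is about zero.

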